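# Seat a sample tube in the reading cradle

## Task

Take the orange-capped sample tube out of the blue tray and lay it in the two-yoke V cradle, rounded end towards the red back stop. Then push it gently along the V, under the blue sprung hold-down and on until it bears firmly on the sprung back stop, keep it pressed there for a moment without ramming it, and leave it let go, lying on both V flanks with its end still against the stop. Leave the black-capped tube, the closed box and the small white vial alone.

Things in the scene. Friction and masses are not known exactly. Their poses are not given: they have to be found in the camera images.
- tube: Screw-cap tube to seat: 150 mm long, 25 mm diameter throughout, white, orange cap, 56 to 98 g. Lies in one of the tray's two lanes. Origin on its axis at mid length, its balance point. Its x axis runs from cap to rounded end: flat cap end at x = -75 mm (cap 24 mm long), rounded end at x = +75 mm (tapers over the last 20 mm to a flat 13 mm across). It may roll; only the x axis counts.
- tray: Blue intake tray, 150 x 160 mm, fixed; origin at the centre of its underside on the table, z up. Two lanes along its x axis at y = +40 and -40 mm; tubes lie in V notches at x = +52 and -52 mm (12 mm wide) with their axes 34 mm above the table. Between the notches there is only the 5 mm thick tray floor under a tube.
- nest: Reading cradle, fixed; origin at the centre of the underside of its base plate (215 x 90 x 8 mm), z up; tubes are pushed in along its +x. Two aluminium V-yokes, 39 mm wide, at x = -76 to -58 and +12 to +52 mm, tops 5 mm below the V axis; the gap between them is open for fingers down to the base plate. Low black reader head at x = 53 to 103, y = -22 to -44 mm, up to 48 mm high.
- v_axis (a point): Point on the V axis, 45 mm above the table, directly above the cradle's origin; same axes as the cradle. A tube lying in both yokes has its axis on this line, along cradle x.
- roller (a point): Centre of the hold-down: blue roller, 16 mm diameter, 16 mm long, at cradle x = 38 mm, underside 8.5 mm above the V axis, on a vertical spring; hung from an arm (top 100 mm above the table) on a post at y = +36 mm. Lay the tube in short of it, rounded end at x = 20 to 29 mm. Pushing in lifts it 4 mm: a bump of a few newtons with the end at x = 30 to 46 mm, then a steady drag that varies.
- flank_left: The polished 45 degree steel flanks on the +y side of both yokes (part of the cradle; same origin and axes as the cradle). Slippery: friction about 0.3.
- flank_right: The polished 45 degree steel flanks on the -y side of both yokes (part of the cradle; same origin and axes as the cradle). Pressing the tube down while pushing adds drag and jams it; contact forces of over 60 N in all on the cradle are too rough.
- backstop: Back stop: bracket on the cradle, foot (origin) at cradle x = 94 mm, with a rod on the V axis and a red sprung, damped pad, 18 mm across. The rod is set by hand: the pad's face is anywhere at cradle x = 48 to 72 mm, NOT measured, find it by feel. Pad yields 1 mm per 3 N, 5 mm at most; go slowly. Firm is 4 N or more on it for 0.3 s, beyond the hold-down's drag (7 N is good); over 12 N is ramming.
- black_tube: A tube of the same size and axes with a black cap, in the tray's other lane: leave it alone.
- closed_box: Closed blue sample box with clear lid, 137 x 137 x 62 mm, origin at the centre of its underside: leave it alone.
- vial: Small white vial standing upright, 23 mm diameter, 50 mm high, origin at the centre of its underside: leave it alone.
- tube_end (a point): Centre of the flat tip of the orange-capped tube's rounded end (tube x = +75 mm).

How it is judged:
By the outcome, as a careful person would: the job done as asked, in the order asked, and still so for the second after the job is handed in, with the robot touching nothing.
It also fails if it takes over 70 s, if anything falls off the work surface, if the arm or the gripper's body presses on something with over 40 N, if the wrist force passes 120 N, or if a joint passes its speed limit or range.

## Robot

A 6-joint arm with a two-finger parallel gripper is mounted at the origin on the work surface. World frame = base frame: x ahead of the robot, y to its left, z up, the work surface at z = 0. Lengths are in m, angles in rad, forces in N, time in s.
With the tool pointing down it reaches from about 0.425 to 0.95 m from the base axis. Payload 3.5 kg.
Tool frame: the origin (TCP) lies midway between the tips of the shut fingers; the grasp point (between the pads) lies 19 mm behind it; z points along the fingers, y is the line along which they close (so a half turn about z gives the same grasp; the last joint's range is limited). The gripper opens to 85 mm and grips with 20 to 120 N. Pads are 22 mm wide; open, the fingers measure 114 mm over their backs; the gripper's body (76 mm by 85 mm) begins 54 mm behind the grasp point. The pads swing forward as they close: fully open they stand 13 mm farther back than shut.
Start: joints at [-1.469, 0.286, 1.577, -0, 1.279, -0.15], TCP at [0.168, -0.654, 0.231] pointing down, gripper open.
Joint ranges: [-2.77, 2.77], [-0.9, 2.22], [0.21, 2.48], [-1.53, 4.67], [0.24, 2.81], [-2.84, 2.84]. Speed limits (rad/s): [2.79, 2.79, 3.14, 3.14, 3.14, 3.14].

## Interface

Orientations are given as a unit quaternion [x, y, z, w].
In Python, from plant import * gives the robot as it stands.
- The arm moves only by the tool move_arm, never from a script. Its argument "moves" is a list of rows, each a list of 3 entries, a list of its own where there are three numbers: the opening, from 0 (shut) to 1 (fully open), then the shift along the tool's x, y, z in m, then the turn, a rotation vector about the tool's x, y, z in rad. A call has exactly 10 rows; each row shifts and turns the commanded pose from where the row before left it, along the tool's axes as they then stand; what a row does not reach is not made up. A row lasts 1/12 s, in which the tool goes at most 41.7 mm and 7.16 degrees, less where a joint would pass 70% of its speed; a pose out of reach is approached as far as the arm can. A call is refused whole if a number of a shift passes 0.0417 or a number of a turn 0.125, either way. A call with a gripper value outside its range is refused whole. The fingers move at their own pace and stop on an object; "grip_force" is the grip in N (left out, the last holds). Time passes only in rows, so rows that do not move let the fingers close, or fill a call up. It gives the time, the measured TCP pose, the force, the opening and the grip force at its end, in the units of the state.
- get_state(): the state, without advancing time (a new reading comes with each control period).
- read_camera(name): name is "scene" or "top" or "wrist"; returns the picture (400x640x3 uint8, red, green, blue); there is no depth.
- camera_params(name): a dict with "fx", "fy", "cx", "cy" (pixels), "k1" (the pictures are not rectified: a ray, as slopes to the right and down, at radius r is drawn at 1 + k1 r^2 times it, then the intrinsics apply), "rvec" (rotation vector, rad) and "tvec" (3), from world to camera coordinates, as OpenCV has them; the wrist camera has in their place "tool_from_camera" (4x4, takes a point from camera to tool coordinates, whose origin is the TCP and whose axes are the flange's). Camera axes: x right, y down, z forward; pixel columns grow to the right and rows downward; lengths in m; the calibration is good to about 2 mm. A picture is of the moment at which its call begins: read the wrist's pose just before it. camera_params takes no time and is no camera call.
- sign_off(): hands the job in; it is judged then, once.
The state is a dict: "time": time; "qpos": joint angles; "dq": joint speeds; "joint_efforts": joint torques, N m; "eef_pos": TCP position; "tcp_rot": TCP orientation; "contact_force": force on the tool from outside, world axes, zero at the start; "wrist_torque": the same for the moment, N m; "opening": opening from 0.0 (shut) to 1.0 (fully open); "finger_force": force on a finger pad.
Only numpy, scipy, OpenCV 4.12 (cv2) and the standard library are available. Lean on these libraries where they do the work, as an engineer would, in place of code of your own. Each camera call takes 0.05 s, during which the arm holds its last target. There are 200 camera calls.

## Working session

There is one attempt and no reset: what is moved stays moved. The work goes in short steps, Python scripts to look and compute and a tool call to move; the robot and the scene stay as the last step left them, time stands still between calls to the robot, and variables do not carry over. Pictures are saved under pics/ and viewed, at most 10 in all, crops included, and the job is handed in when it is done.

Besides the shell and the picture viewer there is one more tool, called as name([rows], argument=value, ...), one row to a line, values as JSON. move_arm: Moves the arm, as the interface text tells. Its arguments: {"type":"object","properties":{"moves":{"type":"array"},"grip_force":{"type":"number"}},"required":["moves"]}

```bash
ls; mkdir -p pics
python3 - <<'E'
from plant import *
import cv2
s=get_state();print(s)
for n in ("scene","top"):
    im=read_camera(n);cv2.imwrite(f"pics/{n}0.png",im[:,:,::-1]);print(n,camera_params(n))
print(camera_params("wrist"))
E
```

```text
pics
{'time': 0.0, 'qpos': array([-1.46900796e+00,  2.87229334e-01,  1.57816204e+00, -2.59455121e-05,
        1.27858024e+00, -1.50006456e-01]), 'dq': array([ 3.11226613e-04,  7.63214642e-04, -2.16596928e-05, -1.77991095e-04,
        3.34852460e-04,  1.04302057e-04]), 'joint_efforts': array([-2.28478184e-04, -4.05983198e+01, -2.92622405e+01, -1.58297821e-04,
        5.77091021e-03,  1.30130778e-05]), 'eef_pos': array([ 0.16812311, -0.65305922,  0.22991281]), 'tcp_rot': array([ 9.92084210e-01,  1.25568725e-01,  1.62596386e-05, -1.18943117e-03]), 'contact_force': array([0.33088385, 0.28103877, 0.35017423]), 'wrist_torque': array([-0.05779808,  0.00173864,  0.03398677]), 'finger_force': 0.0, 'opening': 1.0029129677510509}
scene {'fx': 442.9879837516599, 'fy': 442.9879837516599, 'cx': 323.9513230267268, 'cy': 205.0142061986636, 'k1': 0.031161676029936386, 'rvec': array([ 0.77329096,  2.4684225 , -1.2083675 ]), 'tvec': array([ 0.45875941, -0.16971595,  1.21127517])}
top {'fx': 453.5648518360433, 'fy': 453.5648518360433, 'cx': 309.7929228609151, 'cy': 195.05561334445824, 'k1': -0.12133282655701812, 'rvec': array([ 2.13456502, -2.16660404,  0.14722258]), 'tvec': array([0.04566062, 0.59364724, 0.7983811 ])}
{'fx': 302.9429964718685, 'fy': 302.9429964718685, 'cx': 318.6669613416626, 'cy': 194.20917623365852, 'k1': -0.042045896475484665, 'tool_from_camera': array([[ 9.95520460e-04, -9.65547614e-01, -2.60224545e-01,
         6.65575549e-02],
       [ 9.99999457e-01,  8.80838869e-04,  5.57318877e-04,
         7.48323133e-05],
       [-3.08902018e-04, -2.60224959e-01,  9.65547966e-01,
        -1.42575471e-01],
       [ 0.00000000e+00,  0.00000000e+00,  0.00000000e+00,
         1.00000000e+00]])}
```

View pics/scene0.png

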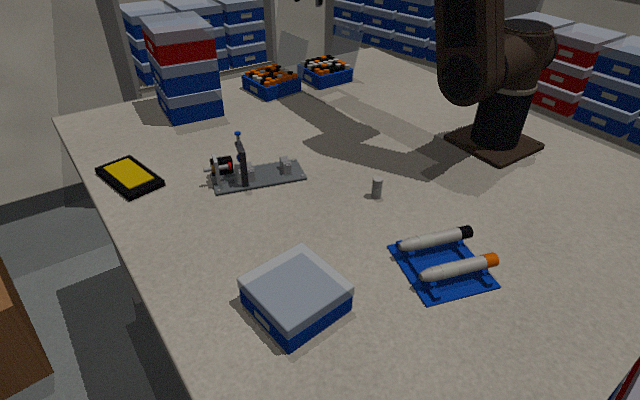

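View pics/top0.png

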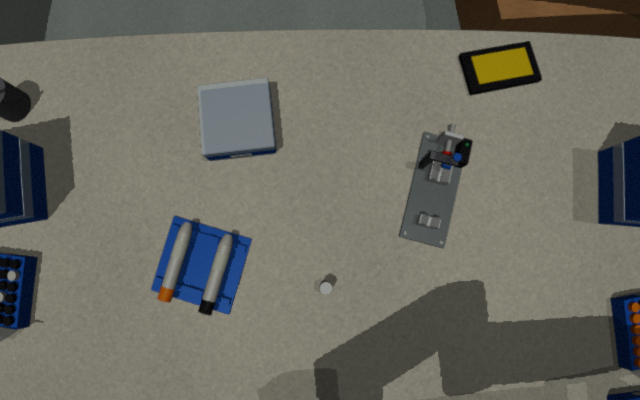

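The top view shows the tray at about (203,265), with the orange cap at (166,294) and the tube's rounded end at (186,226). The cradle runs from its entry end near (421,242) to the stop near (448,137). Its yokes are at (430,220) and (440,173), with the red pad around (447,153).

```bash
cat > h.py <<'E'
import numpy as np, cv2
from plant import *
from scipy.spatial.transform import Rotation as R
def cam(n,s=None):
    p=camera_params(n)
    if n=="wrist":
        T=np.array(p["tool_from_camera"]);W=np.eye(4);W[:3,:3]=R.from_quat(s["tcp_rot"]).as_matrix();W[:3,3]=s["eef_pos"];W=W@T
        return p,W[:3,:3],W[:3,3]
    A=R.from_rotvec(p["rvec"]).as_matrix();return p,A.T,-A.T@p["tvec"]
def ray(c,uv):
    p,A,o=c;d=np.array([(uv[0]-p["cx"])/p["fx"],(uv[1]-p["cy"])/p["fy"]]);x=d.copy()
    for _ in range(20): x=d/(1+p["k1"]*(x@x))
    return o,A@np.r_[x,1]
def onz(c,uv,z):
    o,d=ray(c,uv);return o+d*(z-o[2])/d[2]
def tri(c1,u1,c2,u2):
    o1,d1=ray(c1,u1);o2,d2=ray(c2,u2)
    t=np.linalg.lstsq(np.c_[d1,-d2],o2-o1,rcond=None)[0];a=o1+d1*t[0];b=o2+d2*t[1];return (a+b)/2,np.linalg.norm(a-b)
def proj(c,X):
    p,A,o=c;x=A.T@(np.array(X)-o);x=x[:2]/x[2];x=x*(1+p["k1"]*(x@x));return np.array([p["fx"]*x[0]+p["cx"],p["fy"]*x[1]+p["cy"]])
def blobs(m,amin=15):
    n,l,st,ce=cv2.connectedComponentsWithStats(m.astype(np.uint8));return [(l==i,st[i],ce[i]) for i in range(1,n) if st[i,4]>=amin]
E
python3 - <<'E'
from h import *
for n,box in (("top",(150,210,260,320)),("scene",(380,220,510,310))):
    im=cv2.imread(f"pics/{n}0.png");c=cam(n);hsv=cv2.cvtColor(im,cv2.COLOR_BGR2HSV)
    print(n,"cam at",c[2].round(3))
    H,S,V=[hsv[:,:,i].astype(int) for i in range(3)]
    w=np.zeros(H.shape,bool);w[box[1]:box[3],box[0]:box[2]]=1
    for nm,m in (("orange",(H<18)&(S>150)&(V>120)&w),("white",(S<60)&(V>100)&w),("blue",(H>95)&(H<125)&(S>130)&w)):
        for b in blobs(m,30):
            ys,xs=np.nonzero(b[0]);r=cv2.minAreaRect(np.c_[xs,ys].astype(np.float32))
            z=.005 if nm=="blue" else .034
            print(nm,b[1],b[2].round(1),onz(c,b[2],z).round(4),[onz(c,q,z)[:2].round(3).tolist() for q in cv2.boxPoints(r)])
im=cv2.imread("pics/top0.png")
a=cv2.resize(im[115:255,390:490],None,fx=5.5,fy=4.2*1.309,interpolation=cv2.INTER_CUBIC)
a=cv2.resize(im[120:250,390:485],None,fx=4.5,fy=4.5,interpolation=cv2.INTER_CUBIC);cv2.imwrite("pics/c1.png",a)
E
```

```text
top cam at [0.48  0.038 0.872]
orange [158 287  13  15 130] [163.8 294.1] [0.4149 0.3088 0.034 ] [[0.406, 0.321], [0.429, 0.314], [0.423, 0.296], [0.401, 0.304]]
white [ 150  210  110  110 5300] [209.3 263.5] [0.4707 0.224  0.034 ] [[0.571, 0.339], [0.569, 0.132], [0.369, 0.132], [0.369, 0.335]]
white [162 222  27  67 669] [175.7 255.9] [0.4849 0.2872 0.034 ] [[0.431, 0.316], [0.551, 0.277], [0.544, 0.257], [0.425, 0.296]]
white [203 234  27  67 692] [216.8 268.4] [0.4616 0.2099 0.034 ] [[0.408, 0.239], [0.528, 0.2], [0.521, 0.18], [0.401, 0.219]]
blue [ 152  216   99   98 4250] [203.4 264.2] [0.469  0.2417 0.005 ] [[0.42, 0.345], [0.564, 0.302], [0.516, 0.149], [0.375, 0.193]]
scene cam at [1.    0.596 0.593]
orange [483 252  16  12 119] [491.6 257.5] [0.407  0.3038 0.034 ] [[0.413, 0.289], [0.385, 0.298], [0.404, 0.317], [0.43, 0.308]]
white [ 380  220  130   90 7215] [444.8 261.4] [0.485  0.2633 0.034 ] [[0.504, 0.11], [0.289, 0.254], [0.481, 0.395], [0.652, 0.279]]
blue [ 387  239  114   68 3414] [441.8 272.7] [0.485 0.263 0.005] [[0.521, 0.152], [0.322, 0.132], [0.424, 0.344], [0.579, 0.343]]
```

View pics/c1.png

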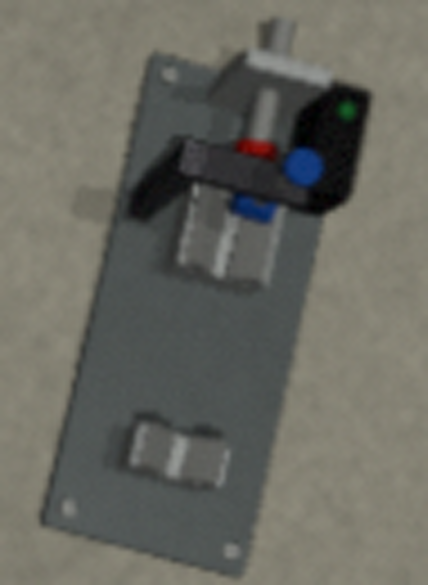

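The crop shows the plate corners at crop px (42,525), (242,577) and (152,53), and the screws at (69,508), (232,551) and (170,74). The V line runs from (177,455) to (227,240), with the red pad face near (257,155). The hold-down post is on the left, so cradle +y points left.

Run:
```python
from h import *
c=cam("top")
P=lambda x,y,z:onz(c,(x/4.5+390-.4,y/4.5+120-.4),z)
a,b,d=P(42,525,.008),P(242,577,.008),P(152,53,.008)
print(a,b,d,"W",np.linalg.norm(a-b),"L",np.linalg.norm(a-d))
e1=(d-a);yaw1=np.arctan2(e1[1],e1[0]);e2=a-b;yaw2=np.arctan2(e2[1],e2[0])-np.pi/2
ctr=(b+d)/2;print("ctr",ctr,"yaw",np.degrees([yaw1,yaw2]))
s1,s2,s3=P(69,508,.008),P(232,551,.008),P(170,74,.008)
print("screws ctr",(s2+s3)/2,np.degrees(np.arctan2(*(s3-s1)[1::-1])))
yaw=yaw1*.7+yaw2*.3;ex=np.array([np.cos(yaw),np.sin(yaw)]);ey=np.array([-ex[1],ex[0]])
for nm,q,z in (("v1",(177,455),.029),("v2",(227,240),.029),("y1L",(132,440),.04),("y1R",(225,470),.04),("y2L",(190,195),.04),("y2L'",(180,265),.04),("y2R'",(268,285),.04),("pad",(255,157),.045),("padtop",(255,142),.054),("roller",(252,208),.06)):
    p=P(*q,z)[:2]-ctr[:2];print(nm,(p@ex*1000).round(1),(p@ey*1000).round(1))
```

```text
[ 0.5167892 -0.1322192  0.008    ] [ 0.49292336 -0.21752459  0.008     ] [ 0.72266937 -0.19003722  0.008     ] W 0.08858096799289311 L 0.21384472038985913
ctr [ 0.60779636 -0.2037809   0.008     ] yaw [-15.68651175 -15.6299965 ]
screws ctr [ 0.60856927 -0.2056107   0.008     ] -15.768718571038498
v1 -66.3 -0.3
v2 28.3 -1.0
y1L -66.6 21.9
y1R -68.8 -18.6
y2L 40.1 21.0
y2L' 9.9 18.7
y2R' 11.3 -19.4
pad 61.9 -1.2
padtop 65.4 2.3
roller 36.0 -0.9
```

```bash
cat >> h.py <<'E'
def yaw(s): 
    x=R.from_quat(s["tcp_rot"]).as_matrix()[:,0];return np.arctan2(x[1],x[0])
def plan(goal,gyaw,N,polar=True,op=1,start=None,prec=4):
    """rows to world TCP goal; rounded, remainder carried over"""
    s=get_state();p=np.array(s["eef_pos"]);y=yaw(s)
    # level correction of the tool is spread separately
    g=np.array(goal);dy=(gyaw-y+np.pi)%(2*np.pi)-np.pi
    r0,r1=np.hypot(*p[:2]),np.hypot(*g[:2]);a0,a1=np.arctan2(p[1],p[0]),np.arctan2(g[1],g[0])
    q=p.copy();c=y;p0=p.copy();y0=y
    for i in range(1,N+1):
        t=i/N
        if polar: r=r0+(r1-r0)*t;a=a0+(a1-a0)*t;w=np.array([r*np.cos(a),r*np.sin(a),p0[2]+(g[2]-p0[2])*t])
        else: w=p0+(g-p0)*t
        d=w-q;ex=np.array([np.cos(c),np.sin(c),0]);ey=np.array([np.sin(c),-np.cos(c),0])
        sh=np.round([d@ex,d@ey,-d[2]],prec);tu=np.round(-(y0+dy*t-c),4)
        q=q+sh[0]*ex+sh[1]*ey-[0,0,sh[2]];c=c-tu
        print(f"[{op},{sh.tolist()},[0,0,{tu}]],",end="" if i%10 else "\n\n")
    print("end",q.round(4),np.degrees(c).round(2))
E
python3 -c "
from h import *
plan((.4903,.2855,.12),np.radians(162.4),30,op=0.8,prec=3)"
```

```text
[0.8,[0.041, -0.005, 0.004],[0,0,-0.0861]],[0.8,[0.041, -0.004, 0.003],[0,0,-0.0861]],[0.8,[0.041, -0.002, 0.004],[0,0,-0.0861]],[0.8,[0.041, -0.002, 0.004],[0,0,-0.086]],[0.8,[0.041, -0.001, 0.003],[0,0,-0.0861]],[0.8,[0.04, 0.0, 0.004],[0,0,-0.0861]],[0.8,[0.041, 0.001, 0.004],[0,0,-0.0861]],[0.8,[0.039, 0.002, 0.003],[0,0,-0.0861]],[0.8,[0.04, 0.003, 0.004],[0,0,-0.0861]],[0.8,[0.039, 0.004, 0.004],[0,0,-0.0861]],

[0.8,[0.04, 0.005, 0.003],[0,0,-0.0861]],[0.8,[0.038, 0.006, 0.004],[0,0,-0.086]],[0.8,[0.039, 0.007, 0.004],[0,0,-0.0861]],[0.8,[0.038, 0.007, 0.003],[0,0,-0.0861]],[0.8,[0.037, 0.008, 0.004],[0,0,-0.0861]],[0.8,[0.037, 0.01, 0.004],[0,0,-0.0861]],[0.8,[0.037, 0.01, 0.003],[0,0,-0.0861]],[0.8,[0.036, 0.011, 0.004],[0,0,-0.0861]],[0.8,[0.036, 0.011, 0.004],[0,0,-0.0861]],[0.8,[0.035, 0.013, 0.003],[0,0,-0.086]],

[0.8,[0.035, 0.013, 0.004],[0,0,-0.0861]],[0.8,[0.034, 0.014, 0.004],[0,0,-0.0861]],[0.8,[0.034, 0.015, 0.003],[0,0,-0.0861]],[0.8,[0.033, 0.015, 0.004],[0,0,-0.0861]],[0.8,[0.032, 0.016, 0.004],[0,0,-0.0861]],[0.8,[0.032, 0.017, 0.003],[0,0,-0.0861]],[0.8,[0.032, 0.017, 0.004],[0,0,-0.0861]],[0.8,[0.03, 0.019, 0.004],[0,0,-0.086]],[0.8,[0.03, 0.018, 0.003],[0,0,-0.0861]],[0.8,[0.03, 0.02, 0.004],[0,0,-0.0861]],

end [0.4904 0.286  0.1201] 162.4
```

move_arm([
  [0.8,[0.041,-0.005,0.004],[0,0,-0.086]],
  [0.8,[0.041,-0.004,0.003],[0,0,-0.086]],
  [0.8,[0.041,-0.002,0.004],[0,0,-0.086]],
  [0.8,[0.041,-0.002,0.004],[0,0,-0.086]],
  [0.8,[0.041,-0.001,0.003],[0,0,-0.086]],
  [0.8,[0.04,0,0.004],[0,0,-0.086]],
  [0.8,[0.041,0.001,0.004],[0,0,-0.086]],
  [0.8,[0.039,0.002,0.003],[0,0,-0.086]],
  [0.8,[0.04,0.003,0.004],[0,0,-0.086]],
  [0.8,[0.039,0.004,0.004],[0,0,-0.086]],
], grip_force=30)

```text
time: 0.93
eef_pos: [0.488, -0.4124, 0.1936]
tcp_rot: [0.848, 0.53, 0.0, -0.0]
contact_force: [-0.2, -0.3, -0.1]
opening: 0.796
finger_force: 0.0
```

move_arm([
  [0.8,[0.04,0.005,0.003],[0,0,-0.086]],
  [0.8,[0.038,0.006,0.004],[0,0,-0.086]],
  [0.8,[0.039,0.007,0.004],[0,0,-0.086]],
  [0.8,[0.038,0.007,0.003],[0,0,-0.086]],
  [0.8,[0.037,0.008,0.004],[0,0,-0.086]],
  [0.8,[0.037,0.01,0.004],[0,0,-0.086]],
  [0.8,[0.037,0.01,0.003],[0,0,-0.086]],
  [0.8,[0.036,0.011,0.004],[0,0,-0.086]],
  [0.8,[0.036,0.011,0.004],[0,0,-0.086]],
  [0.8,[0.035,0.013,0.003],[0,0,-0.086]],
])

```text
time: 1.77
eef_pos: [0.6012, -0.0519, 0.1574]
tcp_rot: [0.55, 0.835, -0.0, -0.001]
contact_force: [0.3, -0.6, -0.7]
opening: 0.801
finger_force: 0.0
```

move_arm([
  [0.8,[0.035,0.013,0.004],[0,0,-0.086]],
  [0.8,[0.034,0.014,0.004],[0,0,-0.086]],
  [0.8,[0.034,0.015,0.003],[0,0,-0.086]],
  [0.8,[0.033,0.015,0.004],[0,0,-0.086]],
  [0.8,[0.032,0.016,0.004],[0,0,-0.086]],
  [0.8,[0.032,0.017,0.003],[0,0,-0.086]],
  [0.8,[0.032,0.017,0.004],[0,0,-0.086]],
  [0.8,[0.03,0.019,0.004],[0,0,-0.086]],
  [0.8,[0.03,0.018,0.003],[0,0,-0.086]],
  [0.8,[0.03,0.02,0.004],[0,0,-0.086]],
])

```text
time: 2.6
eef_pos: [0.4907, 0.2868, 0.1209]
tcp_rot: [0.152, 0.988, -0.0, -0.0]
contact_force: [0.7, 1.1, -0.3]
opening: 0.804
finger_force: 0.0
```

```bash
cat > tubew.py <<'E'
from h import *
import sys
read_camera("wrist")
s=get_state();im=read_camera("wrist")[:,:,::-1].copy();cv2.imwrite(sys.argv[1],im)
c=cam("wrist",s);print(s["eef_pos"],np.degrees(yaw(s)),R.from_quat(s["tcp_rot"]).as_matrix()[:,2].round(4))
hsv=cv2.cvtColor(im,cv2.COLOR_BGR2HSV);H,S,V=[hsv[:,:,i].astype(int) for i in range(3)]
for nm,m in (("orange",(H<18)&(S>140)&(V>100)),("white",(S<60)&(V>110))):
    for b in blobs(m,300):
        ys,xs=np.nonzero(b[0]);r=cv2.minAreaRect(np.c_[xs,ys].astype(np.float32))
        print(nm,b[1],b[2].round(1),onz(c,b[2],.034).round(4),[(q.round().tolist(),onz(c,q,.034)[:2].round(4).tolist()) for q in cv2.boxPoints(r)])
E
python3 tubew.py pics/w1.png
```

```text
[0.48608228 0.29088091 0.11953476] 162.8638862237214 [-0.0054  0.0021 -1.    ]
orange [ 294   86   33   37 1102] [310.3 104.5] [0.4162 0.3064 0.034 ] [([294.0, 86.0], [0.4005, 0.2991]), ([326.0, 86.0], [0.4073, 0.321]), ([326.0, 122.0], [0.4315, 0.3137]), ([294.0, 122.0], [0.4245, 0.2912])]
white [     0      0    640    383 168961] [328.7 152. ] [0.4532 0.3093 0.034 ] [([-0.0, 0.0], [0.279, 0.1176]), ([639.0, 0.0], [0.4126, 0.5529]), ([639.0, 382.0], [0.769, 0.5476]), ([0.0, 382.0], [0.5765, -0.0771])]
white [ 184  125   39  138 3641] [204.  183.2] [0.4477 0.2098 0.034 ] [([183.0, 125.0], [0.402, 0.2117]), ([216.0, 122.0], [0.4077, 0.2362]), ([227.0, 260.0], [0.5141, 0.2029]), ([194.0, 263.0], [0.5083, 0.175])]
white [ 126  340   66   60 2018] [163.3 372.1] [0.6067 0.0992 0.034 ] [([126.0, 399.0], [0.6279, 0.0467]), ([172.0, 332.0], [0.5669, 0.1277]), ([204.0, 354.0], [0.5971, 0.1458]), ([157.0, 421.0], [0.6627, 0.0648])]
white [ 447  340   65   60 2025] [473.9 372. ] [0.6938 0.3825 0.034 ] [([433.0, 354.0], [0.6597, 0.3492]), ([465.0, 332.0], [0.6447, 0.3812]), ([511.0, 399.0], [0.7407, 0.4144]), ([480.0, 421.0], [0.7595, 0.3799])]
```

View pics/w1.png

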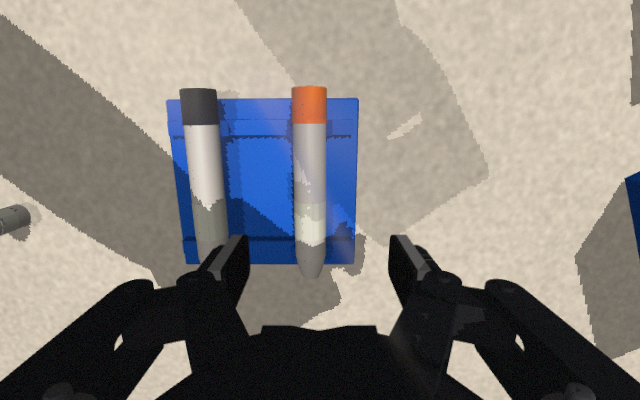

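The wrist view shows the orange cap at (310,104), the tip of the same tube at about (311,279) and the black tube to its left. The tube is between the fingers. The arm was still settling when this was taken, so I'll measure again now that it's still.

```bash
python3 tubew.py pics/w2.png | grep -v white
python3 - <<'E'
from h import *
s=get_state();c=cam("wrist",s);im=cv2.imread("pics/w2.png");g=cv2.cvtColor(im,cv2.COLOR_BGR2HSV)
# tube edges: non-blue run about the axis at rows between the cap and notches
for v in (150,165,180,195,210,225):
    row=g[v,270:350];blue=(row[:,0]>95)&(row[:,0]<125)&(row[:,1]>120);i=np.nonzero(~blue)[0];i=i[(i>15)&(i<65)]
    print(v,i.min()+270,i.max()+270,onz(c,((i.min()+i.max())/2+270,v),.036)[:2].round(4))
print(s["time"],s["eef_pos"],np.degrees(yaw(s)))
E
```

```text
[0.4896094  0.28696006 0.12028569] 162.4684675868689 [-2.e-03 -8.e-04 -1.e+00]
orange [ 297   79   33   38 1130] [313.4  97.1] [0.4159 0.3065 0.034 ] [([297.0, 79.0], [0.4005, 0.2991]), ([329.0, 79.0], [0.4074, 0.3209]), ([329.0, 116.0], [0.432, 0.3133]), ([297.0, 116.0], [0.4249, 0.2909])]
150 296 329 [0.4533 0.2933]
165 297 329 [0.4643 0.2902]
180 297 329 [0.4753 0.2866]
195 297 329 [0.4867 0.2829]
210 298 329 [0.4985 0.2795]
225 298 329 [0.5105 0.2757]
2.8 [0.49089394 0.28590804 0.12078688] 162.3383898045759
```

move_arm([
  [0.8,[0,-0.001,0.006],[0,0,-0.002]],
  [0.8,[0,-0.001,0.008],[0,0,-0.002]],
  [0.8,[-0.001,-0.001,0.008],[0,0,-0.002]],
  [0.8,[0,0,0.008],[0,0,0]],
  [0.8,[0,0,0.008],[0,0,0]],
  [0.8,[0,0,0.008],[0,0,0]],
  [0.8,[0,0,0.008],[0,0,0]],
  [0.8,[0,0,0.006],[0,0,0]],
  [0.8,[0,0,0],[0,0,0]],
  [0.8,[0,0,0],[0,0,0]],
])

```text
time: 3.63
eef_pos: [0.4915, 0.2822, 0.0608]
tcp_rot: [0.151, 0.988, -0.0, -0.0]
contact_force: [-0.2, 0.1, 0.4]
opening: 0.804
finger_force: 0.0
```

```bash
python3 tubew.py pics/w3.png | grep -v white
python3 - <<'E'
from h import *
s=get_state();c=cam("wrist",s);im=cv2.imread("pics/w3.png");g=cv2.cvtColor(im,cv2.COLOR_BGR2HSV)
for v in range(60,241,20):
    row=g[v,230:400];blue=(row[:,0]>95)&(row[:,0]<125)&(row[:,1]>120);i=np.nonzero(~blue)[0];i=i[(i>40)&(i<130)]
    if len(i): print(v,i.min()+230,i.max()+230,onz(c,((i.min()+i.max())/2+230,v),.037)[:2].round(4))
print(s["eef_pos"],np.degrees(yaw(s)))
E
```

```text
[0.49188117 0.28239608 0.06140057] 162.6004686637554 [ 2.e-04  1.e-04 -1.e+00]
orange [ 293   58   48   52 2277] [317.6  83.3] [0.4151 0.3061 0.034 ] [([293.0, 109.0], [0.4238, 0.2895]), ([293.0, 58.0], [0.3993, 0.2977]), ([340.0, 58.0], [0.4066, 0.3211]), ([340.0, 109.0], [0.4314, 0.3138])]
60 271 359 [0.4043 0.3083]
80 271 340 [0.4122 0.3006]
100 290 340 [0.4233 0.3023]
120 294 339 [0.4334 0.3   ]
140 293 339 [0.4435 0.2965]
160 295 339 [0.4541 0.2938]
180 296 339 [0.4651 0.2906]
200 296 338 [0.4762 0.2868]
220 296 339 [0.4879 0.2835]
240 297 339 [0.5001 0.28  ]
[0.49212833 0.2824853  0.06176474] 162.6019726818312
```

View pics/w3.png

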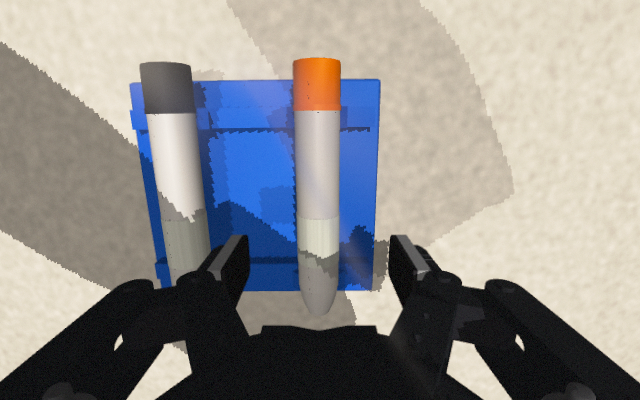

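The tube axis passes right under the TCP, which is about 16 mm ahead of the tube's centre. The cap boundary is at row 110 and the tip at (319,316). Next I descend and grip.

move_arm([
  [0.8,[0,0,0.005],[0,0,-0.01]],
  [0.8,[0,0,0.008],[0,0,0]],
  [0.8,[0,0,0.008],[0,0,0]],
  [0.8,[0,0,0.008],[0,0,0]],
  [0.8,[0,0,0.008],[0,0,0]],
  [0.8,[0,0,0.006],[0,0,0]],
  [0.8,[0,0,0.004],[0,0,0]],
  [0.8,[0,0,0],[0,0,0]],
  [0.6,[0,0,0],[0,0,0]],
  [0.4,[0,0,0],[0,0,0]],
], grip_force=30)

```text
time: 4.57
eef_pos: [0.4921, 0.2824, 0.0146]
tcp_rot: [0.146, 0.989, 0.0, 0.0]
contact_force: [0.0, -0.5, 0.2]
opening: 0.53
finger_force: 0.0
```

move_arm([
  [0.2,[0,0,0],[0,0,0]],
  [0,[0,0,0],[0,0,0]],
  [0,[0,0,0],[0,0,0]],
  [0,[0,0,0],[0,0,0]],
  [0,[0,0,0],[0,0,0]],
  [0,[0,0,0],[0,0,0]],
  [0,[0,0,0],[0,0,0]],
  [0,[0,0,0],[0,0,0]],
  [0,[0,0,0],[0,0,0]],
  [0,[0,0,0],[0,0,0]],
])

```text
time: 5.4
eef_pos: [0.4921, 0.2818, 0.0149]
tcp_rot: [0.146, 0.989, -0.0, 0.0]
contact_force: [-1.2, -4.6, 4.6]
opening: 0.279
finger_force: 29.6
```

move_arm([
  [0,[0,0,-0.003],[0,0,0]],
  [0,[0,0,-0.005],[0,0,0]],
  [0,[0,0,-0.01],[0,0,0]],
  [0,[0,0,-0.015],[0,0,0]],
  [0,[0,0,-0.02],[0,0,0]],
  [0,[0,0,-0.02],[0,0,0]],
  [0,[0,0,-0.02],[0,0,0]],
  [0,[0,0,-0.02],[0,0,0]],
  [0,[0,0,-0.015],[0,0,0]],
  [0,[0,0,-0.01],[0,0,0]],
])

```text
time: 6.23
eef_pos: [0.4926, 0.283, 0.1553]
tcp_rot: [0.146, 0.989, 0.001, 0.002]
contact_force: [-0.1, -0.1, -1.3]
opening: 0.278
finger_force: 29.5
```

Run:
```python
from h import *
s=get_state();print(s["eef_pos"],np.degrees(yaw(s)),s["contact_force"],s["wrist_torque"])
# nest: ctr, yaw -15.7; grasp at tube +16.4, tip to x=24 -> centre -51 -> grasp at -34.6
y=np.radians(-15.7);e=np.array([np.cos(y),np.sin(y)]);g=np.array([.608,-.2045])-.0346*e
print(g);plan((*g,.15),y+np.pi,20,op=0,prec=3)
```

```text
[0.49263808 0.28304613 0.15528601] 163.17682638489867 [-0.14758149 -0.14671179 -1.34892016] [-0.01144646  0.00451406 -0.0228754 ]
[ 0.57469087 -0.19513722]
[0,[-0.019, -0.016, 0.0],[0,0,-0.001]],[0,[-0.018, -0.016, 0.001],[0,0,-0.001]],[0,[-0.017, -0.017, -0.0],[0,0,-0.0009]],[0,[-0.016, -0.018, 0.0],[0,0,-0.001]],[0,[-0.016, -0.019, 0.0],[0,0,-0.001]],[0,[-0.015, -0.02, 0.001],[0,0,-0.001]],[0,[-0.014, -0.02, -0.0],[0,0,-0.001]],[0,[-0.014, -0.021, 0.0],[0,0,-0.0009]],[0,[-0.012, -0.021, 0.0],[0,0,-0.001]],[0,[-0.012, -0.022, 0.001],[0,0,-0.001]],

[0,[-0.01, -0.023, -0.0],[0,0,-0.001]],[0,[-0.01, -0.023, 0.0],[0,0,-0.001]],[0,[-0.009, -0.024, 0.0],[0,0,-0.0009]],[0,[-0.007, -0.024, 0.001],[0,0,-0.001]],[0,[-0.007, -0.025, -0.0],[0,0,-0.001]],[0,[-0.005, -0.024, 0.0],[0,0,-0.001]],[0,[-0.005, -0.026, 0.0],[0,0,-0.001]],[0,[-0.003, -0.025, 0.001],[0,0,-0.0009]],[0,[-0.002, -0.026, 0.0],[0,0,-0.001]],[0,[-0.002, -0.025, 0.0],[0,0,-0.001]],

end [ 0.5752 -0.1949  0.1503] 164.3
```

move_arm([
  [0,[-0.01,-0.008,0],[0,0,-0.001]],
  [0,[-0.018,-0.016,0.001],[0,0,-0.001]],
  [0,[-0.017,-0.017,0],[0,0,-0.001]],
  [0,[-0.016,-0.018,0],[0,0,-0.001]],
  [0,[-0.016,-0.019,0],[0,0,-0.001]],
  [0,[-0.015,-0.02,0.001],[0,0,-0.001]],
  [0,[-0.014,-0.02,0],[0,0,-0.001]],
  [0,[-0.014,-0.021,0],[0,0,-0.001]],
  [0,[-0.012,-0.021,0],[0,0,-0.001]],
  [0,[-0.012,-0.022,0.001],[0,0,-0.001]],
])

```text
time: 7.07
eef_pos: [0.5778, 0.0648, 0.1481]
tcp_rot: [0.142, 0.99, -0.0, -0.001]
contact_force: [-0.6, -0.3, -1.3]
opening: 0.286
finger_force: 29.5
```

move_arm([
  [0,[-0.01,-0.023,0],[0,0,-0.001]],
  [0,[-0.01,-0.023,0],[0,0,-0.001]],
  [0,[-0.009,-0.024,0],[0,0,-0.001]],
  [0,[-0.007,-0.024,0.001],[0,0,-0.001]],
  [0,[-0.007,-0.025,0],[0,0,-0.001]],
  [0,[-0.005,-0.024,0],[0,0,-0.001]],
  [0,[-0.005,-0.026,0],[0,0,-0.001]],
  [0,[-0.003,-0.025,0.001],[0,0,-0.001]],
  [0,[-0.001,-0.02,0],[0,0,-0.001]],
  [0,[0,-0.014,0],[0,0,-0.001]],
])

```text
time: 7.9
eef_pos: [0.5687, -0.1707, 0.1459]
tcp_rot: [0.137, 0.991, 0.0, -0.001]
contact_force: [-0.2, 0.9, 0.3]
opening: 0.281
finger_force: 29.5
```

move_arm([
  [0,[0,-0.01,0],[0,0,0]],
  [0,[0,-0.007,0],[0,0,0]],
  [0,[0,-0.004,0],[0,0,0]],
  [0,[0,0,0],[0,0,0]],
  [0,[0,0,0],[0,0,0]],
  [0,[0,0,0],[0,0,0]],
  [0,[0,0,0],[0,0,0]],
  [0,[0,0,0],[0,0,0]],
  [0,[0,0,0],[0,0,0]],
  [0,[0,0,0],[0,0,0]],
])

```text
time: 8.73
eef_pos: [0.5642, -0.1882, 0.1474]
tcp_rot: [0.136, 0.991, 0.0, 0.0]
contact_force: [0.6, 0.7, -0.9]
opening: 0.284
finger_force: 29.5
```

Run:
```python
from h import *
s=get_state();im=read_camera("wrist")[:,:,::-1].copy();cv2.imwrite("pics/w4.png",im)
t=read_camera("top")[:,:,::-1].copy();cv2.imwrite("pics/t4.png",t)
sc=read_camera("scene")[:,:,::-1].copy();cv2.imwrite("pics/s4.png",sc)
y=np.radians(-15.7);e=np.array([np.cos(y),np.sin(y)]);n=np.array([-e[1],e[0]])
d=s["eef_pos"][:2]-[.608,-.2045];print(s["eef_pos"],np.degrees(yaw(s)),d@e,d@n)
```

```text
[ 0.56423733 -0.18819535  0.14736955] 164.3375213348908 -0.04654201024534446 0.0038541497183113777
```

View pics/w4.png

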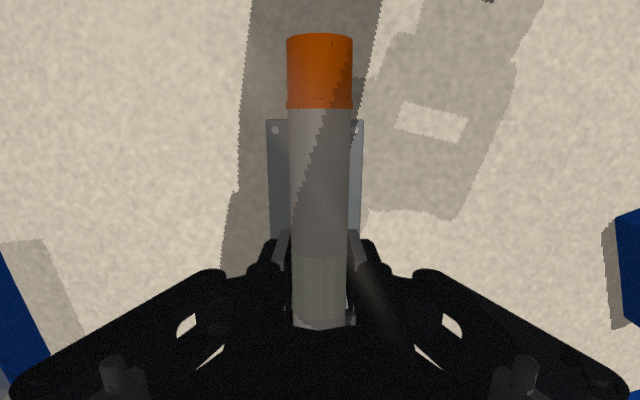

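The tube is held straight: cap at (319,71), body at (319,300). The plate's front edge runs from about (267,120) to (364,120), and its two screws are at (275,130) and (359,130). I'll work out the cradle's lateral position from these.

Run:
```python
from h import *
s=get_state();c=cam("wrist",s);im=cv2.imread("pics/w4.png");hsv=cv2.cvtColor(im,cv2.COLOR_BGR2HSV)
y=np.radians(-15.7);e=np.array([np.cos(y),np.sin(y)]);n=np.array([-e[1],e[0]]);o=np.array([.608,-.2045])
f=lambda p:(np.array([(p[:2]-o)@e,(p[:2]-o)@n])*1000).round(1)
for u in ((275,130),(359,130),(267,120),(364,120),(269,235),(362,200)): print("plate",u,f(onz(c,u,.008)))
zt=s["eef_pos"][2]+.019
for u in ((319.5,34),(319.5,108)): print("tube",u,f(onz(c,u,zt+.0125)),f(s["eef_pos"]))
S=hsv[:,:,1].astype(int);H=hsv[:,:,0]
for v in (140,160,180,200,220): print(v,S[v,255:285:2].tolist(),S[v,350:372:2].tolist())
```

```text
plate (275, 130) [-96.2 -36. ]
plate (359, 130) [-96.3  40.7]
plate (267, 120) [-105.2  -43. ]
plate (364, 120) [-105.3   45. ]
plate (269, 235) [  6.9 -45.8]
plate (362, 200) [-29.7  46. ]
tube (319.5, 34) [-137.5    4.1] [-46.6   3.6]
tube (319.5, 108) [-113.4    4.1] [-46.6   3.6]
140 [38, 39, 38, 34, 36, 36, 7, 3, 3, 6, 7, 6, 9, 17, 20] [21, 10, 7, 0, 7, 4, 7, 38, 38, 35, 34]
160 [34, 41, 32, 33, 36, 36, 18, 10, 13, 10, 13, 10, 7, 7, 10] [5, 11, 2, 2, 7, 0, 19, 35, 40, 39, 41]
180 [32, 35, 37, 37, 40, 38, 34, 4, 7, 4, 17, 7, 10, 18, 13] [2, 9, 7, 5, 5, 2, 39, 36, 39, 32, 36]
200 [42, 37, 32, 35, 36, 43, 41, 7, 10, 3, 7, 4, 7, 3, 10] [10, 5, 5, 10, 7, 8, 36, 39, 39, 42, 41]
220 [36, 35, 35, 35, 40, 38, 38, 32, 7, 14, 7, 10, 4, 10, 11] [14, 5, 10, 12, 5, 30, 37, 38, 39, 38, 37]
```

move_arm([
  [0,[0,-0.001,0.006],[0,0,0]],
  [0,[0,-0.001,0.012],[0,0,0]],
  [0,[0,-0.001,0.015],[0,0,0]],
  [0,[0,0,0.015],[0,0,0]],
  [0,[0,0,0.015],[0,0,0]],
  [0,[0,0,0.015],[0,0,0]],
  [0,[0,0,0.012],[0,0,0]],
  [0,[0,0,0.008],[0,0,0]],
  [0,[0,0,0.006],[0,0,0]],
  [0,[0,0,0],[0,0,0]],
])

```text
time: 9.72
eef_pos: [0.5624, -0.191, 0.0416]
tcp_rot: [0.137, 0.991, 0.0, -0.001]
contact_force: [-0.6, 0.5, -0.7]
opening: 0.284
finger_force: 29.5
```

Run:
```python
from h import *
s=get_state();im=read_camera("wrist")[:,:,::-1].copy();cv2.imwrite("pics/w5.png",im)
sc=read_camera("scene")[:,:,::-1].copy();t=read_camera("top")[:,:,::-1].copy()
cv2.imwrite("pics/m5.png",np.vstack([np.hstack([cv2.resize(sc[110:210,180:340],None,fx=2.5,fy=2.5,interpolation=2),cv2.resize(t[115:255,370:530][20:120],None,fx=2.5,fy=2.5,interpolation=2)]),cv2.resize(im[0:270,100:540],(800,340))[:340]]))
c=cam("wrist",s);y=np.radians(-15.7);e=np.array([np.cos(y),np.sin(y)]);n=np.array([-e[1],e[0]]);o=np.array([.608,-.2045])
f=lambda p:(np.array([(p[:2]-o)@e,(p[:2]-o)@n])*1000).round(1)
S=cv2.cvtColor(im,cv2.COLOR_BGR2HSV)[:,:,1].astype(int)
print(s["eef_pos"],f(s["eef_pos"]),s["contact_force"])
for v in range(60,200,20):
    low=cv2.blur((S[v:v+1]<24).astype(np.float32),(5,1))[0]>.5;i=np.nonzero(low)[0];i=i[(i>200)&(i<440)]
    if len(i): print(v,i.min(),i.max(),f(onz(c,(i.min(),v),.008)),f(onz(c,(i.max(),v),.008)))
```

```text
[ 0.56241382 -0.19095093  0.0415708 ] [-47.6   0.7] [-0.59924278  0.48086053 -0.65068708]
140 241 394 [-97.5 -43.8] [-97.6  44.5]
160 242 393 [-85.9 -43.9] [-86.   44.6]
180 243 391 [-73.9 -44.1] [-74.   44.2]
```

View pics/m5.png

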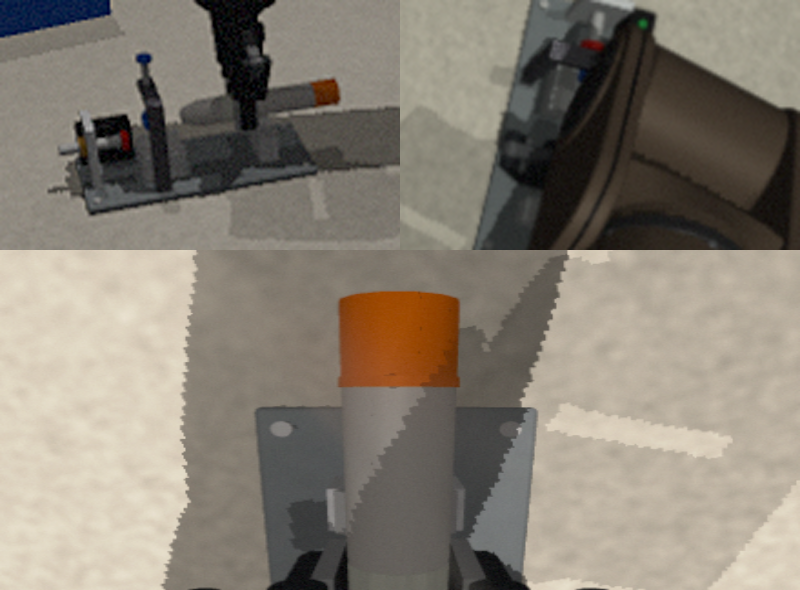

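The tube is above the V, with the plate edges at -43.9 and +44.5 mm, so lateral alignment is within 1 mm. I'll go forward 13 mm to bring the tip to about x = 23, then lower.

move_arm([
  [0,[-0.001,-0.0005,0],[0,0,0]],
  [0,[-0.003,0,0],[0,0,0]],
  [0,[-0.004,0,0],[0,0,0]],
  [0,[-0.003,0,0],[0,0,0]],
  [0,[-0.002,0,0.001],[0,0,0]],
  [0,[0,0,0.003],[0,0,0]],
  [0,[0,0,0.003],[0,0,0]],
  [0,[0,0,0.003],[0,0,0]],
  [0,[0,0,0.002],[0,0,0]],
  [0,[0,0,0.001],[0,0,0]],
])

```text
time: 10.7
eef_pos: [0.5751, -0.1951, 0.0295]
tcp_rot: [0.136, 0.991, 0.0, -0.001]
contact_force: [-0.9, 0.5, -0.3]
opening: 0.283
finger_force: 29.5
```

move_arm([
  [0,[0,0,0.0005],[0,0,0]],
  [0,[0,0,0.0005],[0,0,0]],
  [0,[0,0,0.0005],[0,0,0]],
  [0,[0,0,0.0005],[0,0,0]],
  [0,[0,0,0.0003],[0,0,0]],
  [0,[0,0,0],[0,0,0]],
  [0,[0,0,0],[0,0,0]],
  [0,[0,0,0],[0,0,0]],
  [0,[0,0,0],[0,0,0]],
  [0,[0,0,0],[0,0,0]],
])

```text
time: 11.53
eef_pos: [0.5757, -0.1954, 0.0281]
tcp_rot: [0.136, 0.991, -0.0, 0.0]
contact_force: [0.4, -0.1, -0.1]
opening: 0.28
finger_force: 29.5
```

move_arm([
  [0,[0,0,0.0004],[0,0,0]],
  [0,[0,0,0.0004],[0,0,0]],
  [0,[0,0,0.0004],[0,0,0]],
  [0,[0,0,0.0004],[0,0,0]],
  [0,[0,0,0],[0,0,0]],
  [0,[0,0,0],[0,0,0]],
  [0,[0,0,0],[0,0,0]],
  [0,[0,0,0],[0,0,0]],
  [0,[0,0,0],[0,0,0]],
  [0,[0,0,0],[0,0,0]],
])

```text
time: 12.37
eef_pos: [0.5757, -0.1954, 0.0265]
tcp_rot: [0.136, 0.991, -0.0, 0.0]
contact_force: [0.1, 0.0, -0.2]
opening: 0.281
finger_force: 29.5
```

move_arm([
  [0,[0,0,0.0004],[0,0,0]],
  [0,[0,0,0.0004],[0,0,0]],
  [0,[0,0,0.0004],[0,0,0]],
  [0,[0,0,0],[0,0,0]],
  [0,[0,0,0],[0,0,0]],
  [0,[0,0,0],[0,0,0]],
  [0,[0,0,0],[0,0,0]],
  [0,[0,0,0],[0,0,0]],
  [0,[0,0,0],[0,0,0]],
  [0,[0,0,0],[0,0,0]],
])

```text
time: 13.2
eef_pos: [0.5759, -0.1956, 0.0256]
tcp_rot: [0.136, 0.991, -0.0, 0.0]
contact_force: [-0.5, -0.4, 3.4]
opening: 0.277
finger_force: 29.8
```

Contact at 3.4 N, at the expected height. Release and raise.

move_arm([
  [0.3,[0,0,0],[0,0,0]],
  [0.35,[0,0,0],[0,0,0]],
  [0.4,[0,0,0],[0,0,0]],
  [0.5,[0,0,0],[0,0,0]],
  [0.55,[0,0,0],[0,0,0]],
  [0.55,[0,0,0],[0,0,0]],
  [0.55,[0,0,0],[0,0,0]],
  [0.55,[0,0,-0.005],[0,0,0]],
  [0.55,[0,0,-0.01],[0,0,0]],
  [0.55,[0,0,-0.01],[0,0,0]],
])

```text
time: 14.03
eef_pos: [0.5756, -0.1953, 0.0509]
tcp_rot: [0.136, 0.991, 0.0, -0.0]
contact_force: [0.1, 0.1, -0.0]
opening: 0.55
finger_force: 0.0
```

move_arm([
  [0.55,[0,0,-0.015],[0,0,0]],
  [0.55,[0,0,-0.02],[0,0,0]],
  [0.55,[0.01,0,-0.02],[0,0,0]],
  [0.4,[0.02,0,-0.01],[0,0,0]],
  [0.2,[0.025,0,0],[0,0,0]],
  [0,[0.025,0,0],[0,0,0]],
  [0,[0.02,0,0],[0,0,0]],
  [0,[0.012,0,0],[0,0,0]],
  [0,[0.005,0,0],[0,0,0]],
  [0,[0,0,0],[0,0,0]],
])

```text
time: 14.87
eef_pos: [0.4628, -0.1637, 0.1163]
tcp_rot: [0.137, 0.991, -0.0, 0.001]
contact_force: [-0.0, -0.1, -0.1]
opening: 0.0
finger_force: 0.0
```

Run:
```python
from h import *
read_camera("wrist");s=get_state();im=read_camera("wrist")[:,:,::-1].copy()
sc=read_camera("scene")[:,:,::-1].copy();t=read_camera("top")[:,:,::-1].copy()
cv2.imwrite("pics/m6.png",np.vstack([np.hstack([cv2.resize(sc[110:210,180:340],None,fx=2.5,fy=2.5,interpolation=2),cv2.resize(t[115:255,370:530][10:110],None,fx=2.5,fy=2.5,interpolation=2)]),cv2.resize(im[0:270,100:540],(560,344))[:340] if 0 else cv2.copyMakeBorder(cv2.resize(im,(544,340)),0,0,0,256,0)]))
y=np.radians(-15.7);e=np.array([np.cos(y),np.sin(y)]);n=np.array([-e[1],e[0]]);o=np.array([.608,-.2045])
f=lambda p:(np.array([(p[:2]-o)@e,(p[:2]-o)@n])*1000).round(1)
print(s["eef_pos"],f(s["eef_pos"]),np.degrees(yaw(s)))
for nm,im,c in(("w",im,cam("wrist",s)),("t",t,cam("top")),("s",sc,cam("scene"))):
    h=cv2.cvtColor(im,cv2.COLOR_BGR2HSV).astype(int);m=(h[:,:,0]<18)&(h[:,:,1]>140)&(h[:,:,2]>60)
    for b in blobs(m,60):
        p=onz(c,b[2],.0505);q=f(p)
        if abs(q).max()<200: print(nm,b[1],q)
```

```text
[ 0.46362724 -0.16407415  0.11643098] [-1.499e+02 -1.000e-01] 164.30172400001638
t [418 237  17  16 192] [-113.     0.7]
s [299 148  11  11  91] [-112.4    6.5]
```

View pics/m6.png

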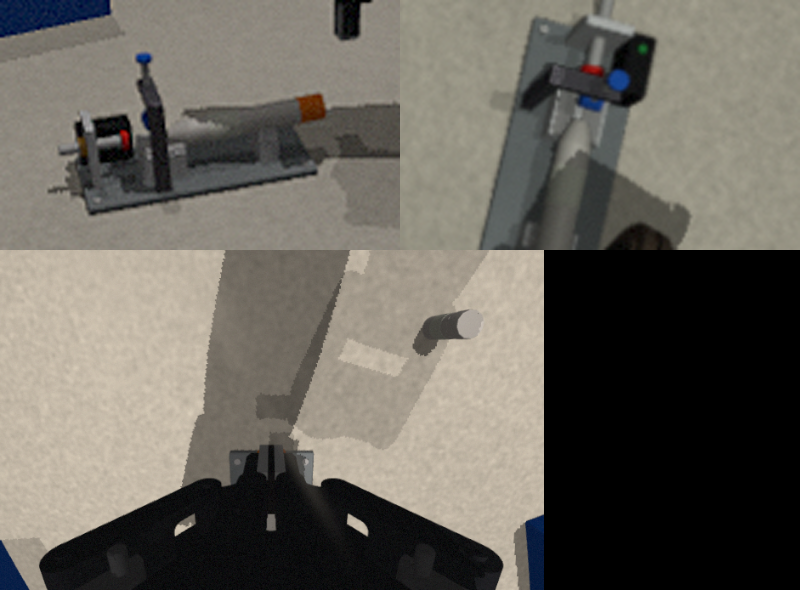

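The tube lies in both yokes, with its cap at about x = -113 and its tip at about +25, short of the roller. The pad is seen near x = 62. I'll lower the shut fingers behind the cap.

move_arm([
  [0,[0,0,0.006],[0,0,0]],
  [0,[0,0,0.012],[0,0,0]],
  [0,[0,0,0.015],[0,0,0]],
  [0,[0,0,0.015],[0,0,0]],
  [0,[0,0,0.015],[0,0,0]],
  [0,[0,0,0.012],[0,0,0]],
  [0,[0,0,0.007],[0,0,0]],
  [0,[0,0,0.003],[0,0,0]],
  [0,[0,0,0],[0,0,0]],
  [0,[-0.002,0,0],[0,0,0]],
])

```text
time: 15.9
eef_pos: [0.4652, -0.1644, 0.0304]
tcp_rot: [0.136, 0.991, -0.0, 0.0]
contact_force: [-0.3, -0.5, 0.3]
opening: -0.002
finger_force: 0.0
```

move_arm([
  [0,[-0.001,0,0],[0,0,0]],
  [0,[-0.001,0,0],[0,0,0]],
  [0,[-0.001,0,0],[0,0,0]],
  [0,[-0.001,0,0],[0,0,0]],
  [0,[-0.001,0,0],[0,0,0]],
  [0,[-0.001,0,0],[0,0,0]],
  [0,[-0.001,0,0],[0,0,0]],
  [0,[-0.001,0,0],[0,0,0]],
  [0,[-0.001,0,0],[0,0,0]],
  [0,[0,0,0],[0,0,0]],
])

```text
time: 16.73
eef_pos: [0.4738, -0.1668, 0.0303]
tcp_rot: [0.136, 0.991, -0.0, 0.0]
contact_force: [0.7, -0.3, -0.6]
opening: -0.002
finger_force: 0.0
```

```bash
cat > st.py <<'E'
from h import *
s=get_state()
y=np.radians(-15.7);e=np.array([np.cos(y),np.sin(y)]);n=np.array([-e[1],e[0]]);o=np.array([.608,-.2045])
d=s["eef_pos"][:2]-o;F=s["contact_force"];print(s["time"],"x",(d@e*1000).round(2),"n",(d@n*1000).round(2),"z",s["eef_pos"][2].round(4),"Fx",(F[:2]@e).round(2),"Fn",(F[:2]@n).round(2),"Fz",F[2].round(2))
E
python3 st.py
```

```text
16.7333 x -139.37 n -0.01 z 0.0303 Fx 0.79 Fn -0.14 Fz -0.61
```

move_arm([
  [0,[-0.001,0,0],[0,0,0]],
  [0,[-0.001,0,0],[0,0,0]],
  [0,[-0.001,0,0],[0,0,0]],
  [0,[-0.001,0,0],[0,0,0]],
  [0,[-0.001,0,0],[0,0,0]],
  [0,[-0.001,0,0],[0,0,0]],
  [0,[-0.001,0,0],[0,0,0]],
  [0,[-0.001,0,0],[0,0,0]],
  [0,[-0.001,0,0],[0,0,0]],
  [0,[-0.001,0,0],[0,0,0]],
])

```text
time: 17.57
eef_pos: [0.4834, -0.1694, 0.0302]
tcp_rot: [0.136, 0.991, -0.0, -0.0]
contact_force: [-0.2, 1.6, -0.0]
opening: -0.005
finger_force: 0.1
```

```bash
python3 st.py
```

```text
17.5667 x -129.47 n 0.03 z 0.0302 Fx -0.64 Fn 1.5 Fz -0.0
```

move_arm([
  [0,[-0.001,0,0],[0,0,0]],
  [0,[-0.001,0,0],[0,0,0]],
  [0,[-0.001,0,0],[0,0,0]],
  [0,[-0.001,0,0],[0,0,0]],
  [0,[-0.001,0,0],[0,0,0]],
  [0,[-0.001,0,0],[0,0,0]],
  [0,[-0.001,0,0],[0,0,0]],
  [0,[-0.001,0,0],[0,0,0]],
  [0,[-0.001,0,0],[0,0,0]],
  [0,[-0.001,0,0],[0,0,0]],
])

```text
time: 18.4
eef_pos: [0.493, -0.1722, 0.0302]
tcp_rot: [0.136, 0.991, 0.0, -0.0]
contact_force: [-0.2, -1.0, -0.1]
opening: 0.003
finger_force: 0.2
```

```bash
python3 st.py
```

```text
18.4 x -119.47 n 0.02 z 0.0302 Fx 0.08 Fn -0.99 Fz -0.12
```

Almost no force yet, so I'll check the tube's position from the cameras.

```bash
cat > look.py <<'E'
from h import *
import sys
s=get_state();im=read_camera("wrist")[:,:,::-1].copy()
sc=read_camera("scene")[:,:,::-1].copy();t=read_camera("top")[:,:,::-1].copy()
cv2.imwrite(sys.argv[1],np.vstack([np.hstack([cv2.resize(sc[110:210,180:340],None,fx=2.5,fy=2.5,interpolation=2),cv2.resize(t[115:255,370:530][10:110],None,fx=2.5,fy=2.5,interpolation=2)]),cv2.copyMakeBorder(cv2.resize(im,(544,340)),0,0,0,256,0)]))
y=np.radians(-15.7);e=np.array([np.cos(y),np.sin(y)]);n=np.array([-e[1],e[0]]);o=np.array([.608,-.2045])
f=lambda p:(np.array([(p[:2]-o)@e,(p[:2]-o)@n])*1000).round(1)
for nm,im,c in(("t",t,cam("top")),("s",sc,cam("scene"))):
    h=cv2.cvtColor(im,cv2.COLOR_BGR2HSV).astype(int);m=(h[:,:,0]<18)&(h[:,:,1]>140)&(h[:,:,2]>60)
    for b in blobs(m,12):
        q=f(onz(c,b[2],.0505))
        if abs(q).max()<200: print(nm,b[1],q)
E
python3 look.py pics/m7.png
```

```text
t [443 151   8   4  24] [63.5  1.4]
s [292 150  11  11  92] [-94.4   9.8]
s [228 162   4   7  17] [64.5  5.2]
```

View pics/m7.png

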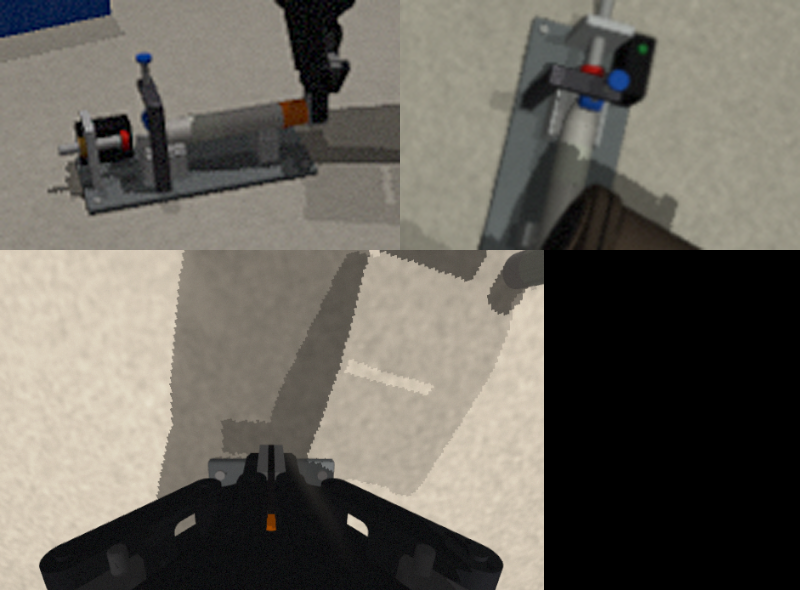

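The fingers are at the cap. It has moved about 17 mm, so the tip is at about 42–43 mm. I'll continue more slowly.

move_arm([
  [0,[-0.0005,0,0],[0,0,0]],
  [0,[-0.0005,0,0],[0,0,0]],
  [0,[-0.0005,0,0],[0,0,0]],
  [0,[-0.0005,0,0],[0,0,0]],
  [0,[-0.0005,0,0],[0,0,0]],
  [0,[-0.0005,0,0],[0,0,0]],
  [0,[-0.0005,0,0],[0,0,0]],
  [0,[-0.0005,0,0],[0,0,0]],
  [0,[-0.0005,0,0],[0,0,0]],
  [0,[-0.0005,0,0],[0,0,0]],
])

```text
time: 19.38
eef_pos: [0.4963, -0.173, 0.03]
tcp_rot: [0.136, 0.991, 0.0, -0.002]
contact_force: [-6.9, 1.9, 5.0]
opening: 0.001
finger_force: 3.7
```

```bash
python3 st.py
```

```text
19.3833 x -116.1 n 0.1 z 0.03 Fx -7.18 Fn -0.04 Fz 4.99
```

move_arm([
  [0,[-0.0005,0,0],[0,0,0]],
  [0,[-0.0005,0,0],[0,0,0]],
  [0,[-0.0005,0,0],[0,0,0]],
  [0,[-0.0005,0,0],[0,0,0]],
  [0,[-0.0005,0,0],[0,0,0]],
  [0,[-0.0005,0,0],[0,0,0]],
  [0,[-0.0005,0,0],[0,0,0]],
  [0,[-0.0005,0,0],[0,0,0]],
  [0,[0,0,0],[0,0,0]],
  [0,[0,0,0],[0,0,0]],
])

```text
time: 20.22
eef_pos: [0.5002, -0.1741, 0.0299]
tcp_rot: [0.136, 0.991, 0.0, -0.002]
contact_force: [-6.6, 0.4, 4.7]
opening: -0.001
finger_force: 3.2
```

```bash
python3 st.py
```

```text
20.2167 x -112.03 n 0.13 z 0.0299 Fx -6.49 Fn -1.41 Fz 4.74
```

move_arm([
  [0,[-0.0005,0,0],[0,0,0]],
  [0,[-0.0005,0,0],[0,0,0]],
  [0,[-0.0005,0,0],[0,0,0]],
  [0,[-0.0005,0,0],[0,0,0]],
  [0,[-0.0005,0,0],[0,0,0]],
  [0,[-0.0005,0,0],[0,0,0]],
  [0,[0,0,0],[0,0,0]],
  [0,[0,0,0],[0,0,0]],
  [0,[0,0,0],[0,0,0]],
  [0,[0,0,0],[0,0,0]],
])

```text
time: 21.05
eef_pos: [0.503, -0.1748, 0.0299]
tcp_rot: [0.136, 0.991, 0.0, -0.002]
contact_force: [-6.6, 2.1, 4.4]
opening: 0.003
finger_force: 3.4
```

```bash
python3 st.py
```

```text
21.05 x -109.13 n 0.12 z 0.0299 Fx -6.93 Fn 0.27 Fz 4.43
```

move_arm([
  [0,[-0.0005,0,0],[0,0,0]],
  [0,[-0.0005,0,0],[0,0,0]],
  [0,[-0.0005,0,0],[0,0,0]],
  [0,[-0.0005,0,0],[0,0,0]],
  [0,[-0.0005,0,0],[0,0,0]],
  [0,[-0.0005,0,0],[0,0,0]],
  [0,[0,0,0],[0,0,0]],
  [0,[0,0,0],[0,0,0]],
  [0,[0,0,0],[0,0,0]],
  [0,[0,0,0],[0,0,0]],
])

```text
time: 21.88
eef_pos: [0.5058, -0.1756, 0.0299]
tcp_rot: [0.136, 0.991, 0.0, -0.002]
contact_force: [-6.9, 0.6, 6.6]
opening: 0.001
finger_force: 3.5
```

```bash
python3 st.py; python3 look.py pics/m8.png
```

```text
21.8833 x -106.23 n 0.11 z 0.0299 Fx -6.85 Fn -1.27 Fz 6.56
t [442 151  10   4  26] [63.7  0.9]
s [287 151  11  10  95] [-81.1  10.6]
s [228 162   4   7  19] [65.   7.1]
```

move_arm([
  [0,[-0.0005,0,0],[0,0,0]],
  [0,[-0.0005,0,0],[0,0,0]],
  [0,[-0.0005,0,0],[0,0,0]],
  [0,[-0.0005,0,0],[0,0,0]],
  [0,[0,0,0],[0,0,0]],
  [0,[0,0,0],[0,0,0]],
  [0,[0,0,0],[0,0,0]],
  [0,[0,0,0],[0,0,0]],
  [0,[0,0,0],[0,0,0]],
  [0,[0,0,0],[0,0,0]],
])

```text
time: 22.87
eef_pos: [0.5077, -0.1762, 0.0299]
tcp_rot: [0.136, 0.991, 0.0, -0.002]
contact_force: [-7.2, 0.4, 5.7]
opening: 0.0
finger_force: 3.5
```

```bash
python3 st.py
```

```text
22.8667 x -104.18 n 0.11 z 0.0299 Fx -7.02 Fn -1.56 Fz 5.74
```

move_arm([
  [0,[-0.0005,0,0],[0,0,0]],
  [0,[-0.0005,0,0],[0,0,0]],
  [0,[-0.0005,0,0],[0,0,0]],
  [0,[0,0,0],[0,0,0]],
  [0,[0,0,0],[0,0,0]],
  [0,[0,0,0],[0,0,0]],
  [0,[0,0,0],[0,0,0]],
  [0,[0,0,0],[0,0,0]],
  [0,[0,0,0],[0,0,0]],
  [0,[0,0,0],[0,0,0]],
])

```text
time: 23.7
eef_pos: [0.5095, -0.1768, 0.03]
tcp_rot: [0.136, 0.991, 0.0, -0.002]
contact_force: [-6.7, 1.3, 3.5]
opening: 0.002
finger_force: 2.9
```

```bash
python3 st.py
```

```text
23.7 x -102.3 n 0.07 z 0.03 Fx -6.84 Fn -0.59 Fz 3.5
```

move_arm([
  [0,[-0.0005,0,0],[0,0,0]],
  [0,[-0.0005,0,0],[0,0,0]],
  [0,[-0.0005,0,0],[0,0,0]],
  [0,[0,0,0],[0,0,0]],
  [0,[0,0,0],[0,0,0]],
  [0,[0,0,0],[0,0,0]],
  [0,[0,0,0],[0,0,0]],
  [0,[0,0,0],[0,0,0]],
  [0,[0,0,0],[0,0,0]],
  [0,[0,0,0],[0,0,0]],
])

```text
time: 24.53
eef_pos: [0.5111, -0.1771, 0.03]
tcp_rot: [0.136, 0.991, 0.0, -0.002]
contact_force: [-6.5, 0.9, 4.8]
opening: 0.001
finger_force: 2.7
```

```bash
python3 st.py
```

```text
24.5333 x -100.71 n 0.1 z 0.03 Fx -6.54 Fn -0.92 Fz 4.84
```

move_arm([
  [0,[-0.0005,0,0],[0,0,0]],
  [0,[-0.0005,0,0],[0,0,0]],
  [0,[-0.0005,0,0],[0,0,0]],
  [0,[0,0,0],[0,0,0]],
  [0,[0,0,0],[0,0,0]],
  [0,[0,0,0],[0,0,0]],
  [0,[0,0,0],[0,0,0]],
  [0,[0,0,0],[0,0,0]],
  [0,[0,0,0],[0,0,0]],
  [0,[0,0,0],[0,0,0]],
])

```text
time: 25.37
eef_pos: [0.5119, -0.1774, 0.0299]
tcp_rot: [0.136, 0.991, 0.0, -0.002]
contact_force: [-7.6, 1.8, 5.1]
opening: 0.002
finger_force: 3.8
```

```bash
python3 st.py
```

```text
25.3667 x -99.87 n 0.1 z 0.0299 Fx -7.78 Fn -0.34 Fz 5.13
```

move_arm([
  [0,[-0.0004,0,0],[0,0,0]],
  [0,[-0.0003,0,0],[0,0,0]],
  [0,[-0.0003,0,0],[0,0,0]],
  [0,[0,0,0],[0,0,0]],
  [0,[0,0,0],[0,0,0]],
  [0,[0,0,0],[0,0,0]],
  [0,[0,0,0],[0,0,0]],
  [0,[0,0,0],[0,0,0]],
  [0,[0,0,0],[0,0,0]],
  [0,[0,0,0],[0,0,0]],
])

```text
time: 26.2
eef_pos: [0.5122, -0.1774, 0.0298]
tcp_rot: [0.136, 0.991, 0.001, -0.003]
contact_force: [-10.0, 1.0, 6.4]
opening: -0.003
finger_force: 4.7
```

```bash
python3 st.py
```

```text
26.2 x -99.59 n 0.17 z 0.0298 Fx -9.87 Fn -1.74 Fz 6.44
```

move_arm([
  [0,[-0.0004,0,0],[0,0,0]],
  [0,[-0.0003,0,0],[0,0,0]],
  [0,[-0.0003,0,0],[0,0,0]],
  [0,[0,0,0],[0,0,0]],
  [0,[0,0,0],[0,0,0]],
  [0,[0,0,0],[0,0,0]],
  [0,[0,0,0],[0,0,0]],
  [0,[0,0,0],[0,0,0]],
  [0,[0,0,0],[0,0,0]],
  [0,[0,0,0],[0,0,0]],
])

```text
time: 27.03
eef_pos: [0.5125, -0.1775, 0.0297]
tcp_rot: [0.136, 0.991, 0.001, -0.004]
contact_force: [-10.6, 1.5, 8.7]
opening: 0.001
finger_force: 5.7
```

```bash
python3 st.py
```

```text
27.0333 x -99.28 n 0.16 z 0.0297 Fx -10.6 Fn -1.44 Fz 8.73
```

The stop has been felt: force is rising and travel is lagging. Some downward friction has built up, so I'll relieve it a little while pushing on.

move_arm([
  [0,[0,0,-0.0004],[0,0,0]],
  [0,[0,0,-0.0003],[0,0,0]],
  [0,[-0.0003,0,0],[0,0,0]],
  [0,[-0.0003,0,0],[0,0,0]],
  [0,[0,0,0],[0,0,0]],
  [0,[0,0,0],[0,0,0]],
  [0,[0,0,0],[0,0,0]],
  [0,[0,0,0],[0,0,0]],
  [0,[0,0,0],[0,0,0]],
  [0,[0,0,0],[0,0,0]],
])

```text
time: 27.87
eef_pos: [0.5127, -0.1775, 0.0298]
tcp_rot: [0.136, 0.991, 0.001, -0.005]
contact_force: [-10.1, 2.0, 5.8]
opening: 0.003
finger_force: 5.3
```

```bash
python3 st.py
```

```text
27.8667 x -99.03 n 0.21 z 0.0298 Fx -10.22 Fn -0.83 Fz 5.81
```

move_arm([
  [0,[-0.0003,0,-0.0003],[0,0,0]],
  [0,[-0.0003,0,-0.0002],[0,0,0]],
  [0,[-0.0003,0,0],[0,0,0]],
  [0,[-0.0003,0,0],[0,0,0]],
  [0,[0,0,0],[0,0,0]],
  [0,[0,0,0],[0,0,0]],
  [0,[0,0,0],[0,0,0]],
  [0,[0,0,0],[0,0,0]],
  [0,[0,0,0],[0,0,0]],
  [0,[0,0,0],[0,0,0]],
])

```text
time: 28.7
eef_pos: [0.5131, -0.1776, 0.0298]
tcp_rot: [0.136, 0.991, 0.001, -0.006]
contact_force: [-10.8, 0.8, 5.3]
opening: 0.001
finger_force: 5.8
```

```bash
python3 st.py
```

```text
28.7 x -98.62 n 0.2 z 0.0298 Fx -10.65 Fn -2.18 Fz 5.32
```

move_arm([
  [0,[-0.0003,0,-0.0002],[0,0,0]],
  [0,[-0.0003,0,-0.0002],[0,0,0]],
  [0,[-0.0003,0,0],[0,0,0]],
  [0,[-0.0003,0,0],[0,0,0]],
  [0,[0,0,0],[0,0,0]],
  [0,[0,0,0],[0,0,0]],
  [0,[0,0,0],[0,0,0]],
  [0,[0,0,0],[0,0,0]],
  [0,[0,0,0],[0,0,0]],
  [0,[0,0,0],[0,0,0]],
])

```text
time: 29.53
eef_pos: [0.5136, -0.1777, 0.0299]
tcp_rot: [0.136, 0.991, 0.001, -0.007]
contact_force: [-12.8, 1.7, 4.5]
opening: 0.004
finger_force: 6.4
```

```bash
python3 st.py
```

```text
29.5333 x -98.17 n 0.23 z 0.0299 Fx -12.79 Fn -1.82 Fz 4.48
```

move_arm([
  [0,[-0.0003,0,-0.0001],[0,0,0]],
  [0,[-0.0002,0,0],[0,0,0]],
  [0,[0,0,0],[0,0,0]],
  [0,[0,0,0],[0,0,0]],
  [0,[0,0,0],[0,0,0]],
  [0,[0,0,0],[0,0,0]],
  [0,[0,0,0],[0,0,0]],
  [0,[0,0,0],[0,0,0]],
  [0,[0,0,0],[0,0,0]],
  [0,[0,0,0],[0,0,0]],
])

```text
time: 30.37
eef_pos: [0.5137, -0.1778, 0.0299]
tcp_rot: [0.136, 0.991, 0.001, -0.007]
contact_force: [-13.3, 1.7, 6.1]
opening: -0.002
finger_force: 6.8
```

```bash
python3 st.py
```

```text
30.3667 x -97.98 n 0.22 z 0.0299 Fx -13.27 Fn -1.95 Fz 6.05
```

Held at about 6.5 N beyond the drag for around 0.8 s. Now I'll back off gently and retreat.

move_arm([
  [0,[0.0005,0,0],[0,0,0]],
  [0,[0.0005,0,0],[0,0,0]],
  [0,[0.0005,0,0],[0,0,0]],
  [0,[0.001,0,0],[0,0,0]],
  [0,[0.001,0,0],[0,0,0]],
  [0,[0.001,0,0],[0,0,0]],
  [0,[0.001,0,0],[0,0,0]],
  [0,[0.002,0,0],[0,0,0]],
  [0,[0.004,0,0],[0,0,0]],
  [0,[0.006,0,0],[0,0,0]],
])

```text
time: 31.2
eef_pos: [0.5035, -0.1754, 0.033]
tcp_rot: [0.136, 0.991, -0.001, 0.002]
contact_force: [0.5, -0.4, -0.2]
opening: -0.003
finger_force: 0.0
```

move_arm([
  [0,[0.01,0,0],[0,0,0]],
  [0,[0.015,0,0],[0,0,0]],
  [0,[0.01,0,-0.01],[0,0,0]],
  [0,[0,0,-0.02],[0,0,0]],
  [0,[0,0,-0.03],[0,0,0]],
  [0,[0,0,-0.03],[0,0,0]],
  [0,[0,0,-0.03],[0,0,0]],
  [0,[0,0,-0.02],[0,0,0]],
  [0,[0,0,-0.01],[0,0,0]],
  [0,[0,0,0],[0,0,0]],
])

```text
time: 32.03
eef_pos: [0.4695, -0.166, 0.1849]
tcp_rot: [0.136, 0.991, -0.001, 0.003]
contact_force: [0.4, 0.1, -0.7]
opening: -0.0
finger_force: 0.0
```

```bash
python3 st.py; python3 look.py pics/m9.png
```

```text
32.0333 x -143.75 n -0.37 z 0.1849 Fx 0.33 Fn 0.19 Fz -0.66
t [442 150  10   5  28] [64.6  1.2]
t [423 217  16  16 194] [-76.   1.]
s [284 151  11  10  96] [-74.3   8.8]
s [227 162   4   7  17] [66.4  5.9]
```

View pics/m9.png

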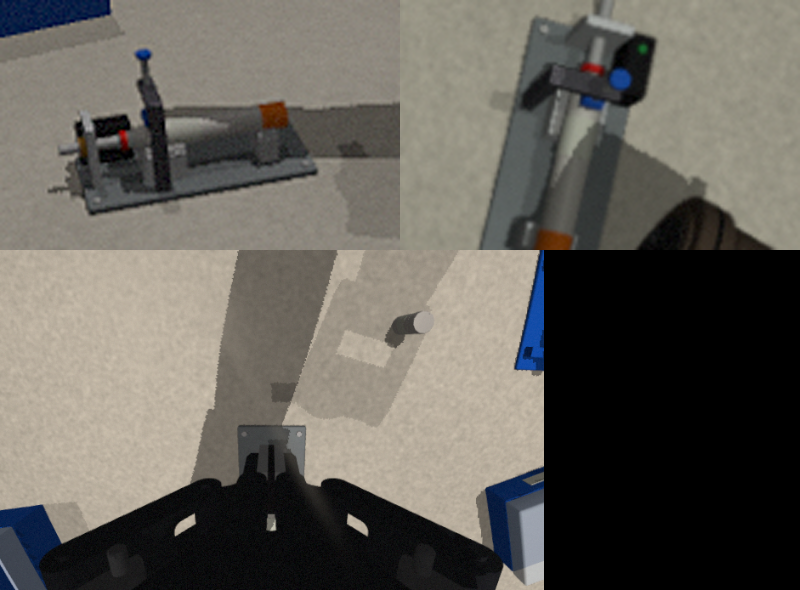

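The tube lies in both yokes under the roller. Its cap is at x = -76, so its tip is at about 62 mm, on the red pad, which still sits about 1 mm back from where it started. The robot is clear.

```bash
python3 -c "
from plant import *
print(sign_off())"
```

```text
the job is handed in; nothing more can be done
None
```

I laid the orange-capped tube in the V cradle and pushed it under the hold-down against the back stop. I held it there at about 6.5 N beyond the drag for around 0.8 s, then let go and signed off at about 32 s; the final pictures show it lying in both yokes, its end on the pad.

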